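# Close the fittings case for transport

## Task

Close up the small plywood fittings case with your fingertips: push both drawers fully home, and only then swing the metal retaining bar shut, flat across the drawer fronts. Push gently, without slamming anything, do not grip or lift anything, leave the tools and fittings around the case where they stand, and finish with the hand clear.

Things in the scene. Friction and masses are not known exactly. Their poses are not given: they have to be found in the camera images.
- case: The plywood case, fixed to the table: 125 mm deep (x) x 190 mm wide (y) x 75 mm high. Origin: centre of its underside, on the table top. Its own -x axis points out of the front, roughly towards the robot; its +y is its left as the robot sees it; z up. The front of the case is at x = -62.5 mm. Its yaw differs from run to run by up to 0.2 rad.
- drawer_left (a joint): How far the left drawer sticks out of the case, m: 0 = fully home (end stop, front flush with the case), up to 0.08; starts 0.025 to 0.07. It slides along the case's x axis, resists with 1.5 N of friction plus 4 N per m/s, weighs 0.35 kg and stays where it is left. Side by side with the right drawer; each is an open-topped drawer with a plain light wooden front.
- drawer_right (a joint): The same for the right drawer.
- drawer_left_front (a point): On the outer face of the left drawer's front, in the middle of its width, 50 mm above the table. The front is 82 mm wide and flat, from 10 to 66 mm above the table; a dark finger lip 50 mm wide and 6 mm thick sticks out 11 mm from it at 20 mm above the table, so push above 25 mm. The point moves with the drawer.
- drawer_right_front (a point): The same for the right drawer.
- bar (a joint): Angle of the retaining bar, rad, about an upright hinge at the left front edge of the case: 0 = shut, flat across both drawer fronts (end stop, bar parallel to the case's y axis, its inner face 5 mm in front of the closed fronts); 1.57 = sticking straight out towards the robot; 2.2 = fully open. Starts 1.65 to 2.0. Closes by pushing its outer face (the left side of the bar while it is open). Stays where it is left; about 0.06 N m turns it.
- bar_hinge (a point): On the hinge axis, at the bar's mid height, 53 mm above the table; 69.5 mm in front of the case's origin and 95.5 mm to its left.
- bar_end (a point): On the outer face of the bar near its free end, at the same height, 182 mm from the hinge. The bar is a flat light metal strip 182 mm long, 5 mm thick and 22 mm high (42 to 64 mm above the table), with a 16 mm tab at the free end that is bent towards the outer side.
- pliers: Pliers with red handles lying flat in front of the case, 58 x 170 x 12 mm; origin at the centre of the underside. To be left alone; fingers and bar pass over it.
- screw_box_a: Small green carton of screws, 51 x 71 x 46 mm, right and in front of the case; origin at the centre of the underside. To be left alone.
- knob_a: Loose white drawer knob standing on its foot, 30 mm across, 28 mm high, beside the right front corner of the case; origin at the centre of the underside. To be left alone.
- tape_measure: Tape measure standing on its base, 40 x 83 x 66 mm, right of the case; origin at the centre of the underside. To be left alone.
- bit_rail: Green strip of screwdriver bits, 20 x 105 x 35 mm, left of the case; origin at the centre of the underside. To be left alone.

How it is judged:
By the outcome, as a careful person would: the job done as asked, in the order asked, and still so for the second after the job is handed in, with the robot touching nothing.
It also fails if it takes over 51 s, if anything falls off the work surface, if the arm or the gripper's body presses on something with over 40 N, if the wrist force passes 120 N, or if a joint passes its speed limit or range.

## Robot

A 6-joint arm with a two-finger parallel gripper is mounted at the origin on a cart in front of the work surface, level with it; the furniture and walls round the work are solid. World frame = base frame: x ahead of the robot, y to its left, z up, the work surface at z = 0. Lengths are in m, angles in rad, forces in N, time in s.
With the tool pointing down it reaches from about 0.275 to 0.85 m from the base axis. Payload 5.2 kg.
Tool frame: the origin (TCP) lies at the very end of the fingers, on their centre line; the grasp point (between the pads) lies 19 mm behind it; z points along the fingers, y is the line along which they close (so a half turn about z gives the same grasp; the last joint's range is limited). The gripper opens to 85 mm and grips with 20 to 120 N. Pads are 22 mm wide; open, the fingers measure 114 mm over their backs; the gripper's body (76 mm by 85 mm) begins 54 mm behind the grasp point. The pads swing forward as they close: fully open they stand 13 mm farther back than shut.
Start: joints at [-0.203, 0.259, 1.535, -0, 1.348, -0.203], TCP at [0.55, 0, 0.231] pointing down, gripper open.
Joint ranges: [-3.14, 3.14], [-0.91, 2.08], [0.19, 2.58], [-1.22, 4.36], [0.22, 2.71], [-3.12, 3.12]. Speed limits (rad/s): [2.57, 2.57, 3.14, 3.14, 3.14, 3.14].

## Interface

Orientations are given as a unit quaternion [w, x, y, z].
In Python, from bench import ctrl, optics gives the robot as it stands.
- The arm moves only by the shell command python3 -m inch 'ROWS' [FORCE]. ROWS is JSON, one flat list of numbers, 7 for each row, row after row: the shift along the world's x, y, z in mm, then the turn, a rotation vector about the world's x, y, z in degrees, then the finger opening in mm, from 0 to 85.4. A call has 1 to 5 rows; each row is the pose to reach, as a shift and turn from the pose commanded when the call began; what a row does not reach only later rows make up. A row lasts 1/8 s, in which the tool goes at most 62.5 mm and 10.7 degrees, less where a joint would pass 70% of its speed; a pose out of reach is approached as far as the arm can. A call with a gripper value outside its range is refused whole. The fingers move at their own pace and stop on an object; FORCE is the grip in N (left out, the last holds). Time passes only in rows, so rows that repeat a pose let the fingers close. It gives the time, the measured TCP pose, the force, the opening and the grip force at its end, in the units of the state.
- ctrl.read_state(): the state, without advancing time (a new reading comes with each control period).
- optics.snapshot(name): name is "scene" or "side" or "wrist"; returns a dict with "image" (384x512x3 uint8, blue, green, red), "camera_matrix" (3x3 intrinsics, pixels), "k1" (the pictures are not rectified: a ray, as slopes to the right and down, at radius r is drawn at 1 + k1 r^2 times it, then the intrinsics apply), "R" (3x3) and "t" (3): a world point X has camera coordinates R X + t; the wrist camera has in their place "mount" (4x4, takes a point from camera to tool coordinates, whose origin is the TCP and whose axes are the flange's). Camera axes: x right, y down, z forward; pixel columns grow to the right and rows downward; lengths in m; the calibration is good to about 2 mm. A picture is of the moment at which its call begins: read the wrist's pose just before it. There is no depth.
- ctrl.hand_in(): hands the job in; it is judged then, once.
The state is a dict: "clock": time; "joint_pos": joint angles; "joint_vel": joint speeds; "effort": joint torques, N m; "eef_pos": TCP position; "ee_rot": TCP orientation; "wrist_force": force on the tool from outside, world axes, zero at the start; "ft_torque": the same for the moment, N m; "opening": opening from 0.0 (shut) to 1.0 (fully open); "gripper_force": force on a finger pad.
Only numpy, scipy, OpenCV 4.12 (cv2) and the standard library are available. Lean on these libraries where they do the work, as an engineer would, in place of code of your own. Each camera call takes 0.05 s, during which the arm holds its last target. There are 200 camera calls.

## Working session

There is one attempt and no reset: what is moved stays moved. The work goes in short steps, Python scripts to look and compute and a shell command to move; the robot and the scene stay as the last step left them, time stands still between calls to the robot, and variables do not carry over. Pictures are saved under pics/ and viewed, at most 10 in all, crops included, and the job is handed in when it is done.

```bash
mkdir -p pics; python3 - <<'E'
from bench import ctrl, optics
import cv2,pickle
for n in ("scene","side"):
    s=optics.snapshot(n); cv2.imwrite(f"pics/{n}0.png",s["image"]); pickle.dump(s,open(n+".pkl","wb"))
    print(n,s["camera_matrix"],s["k1"],-s["R"].T@s["t"])
st=ctrl.read_state();print(st["clock"],st["eef_pos"],st["ee_rot"])
E
```

```text
scene [[484.68645565   0.         251.87662299]
 [  0.         484.68645565 189.61250195]
 [  0.           0.           1.        ]] -0.09537547615319963 [ 0.11376185 -0.37848219  0.78694337]
side [[355.3673138    0.         255.05565778]
 [  0.         355.3673138  193.31689375]
 [  0.           0.           1.        ]] -0.0030127414806971984 [ 0.16103696 -0.68082372  0.43590627]
0.1 [5.49551843e-01 1.05254285e-04 2.30575322e-01] [-6.47500223e-04  7.07103588e-01  7.07109541e-01 -4.40179835e-04]
```

View pics/scene0.png

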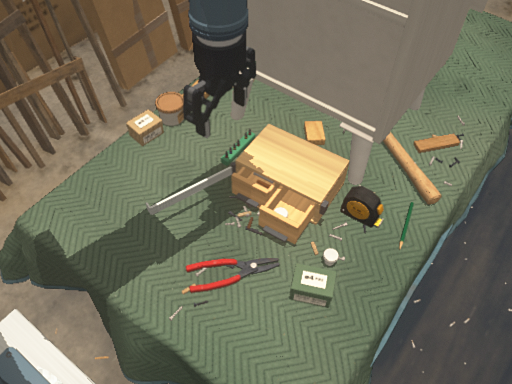

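View pics/side0.png

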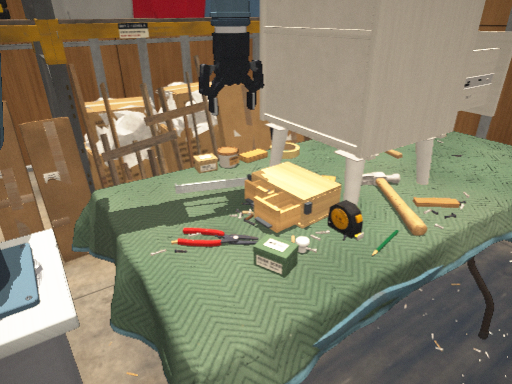

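Scene: the case is around (290,170), with the bar running from (233,172) to (150,208). The right drawer is out more than the left. The gripper is at (220,90), and a cabinet on legs stands just behind the case. I'll enlarge both views to pick corners.

```bash
python3 - <<'E'
import cv2
a=cv2.imread("pics/scene0.png")[110:260,140:360]; cv2.imwrite("pics/sc1.png",cv2.resize(a,(792,540),interpolation=cv2.INTER_CUBIC))
a=cv2.imread("pics/side0.png")[140:250,170:370]; cv2.imwrite("pics/si1.png",cv2.resize(a,(800,440),interpolation=cv2.INTER_CUBIC))
E
```

```text
(no output)
```

View pics/sc1.png

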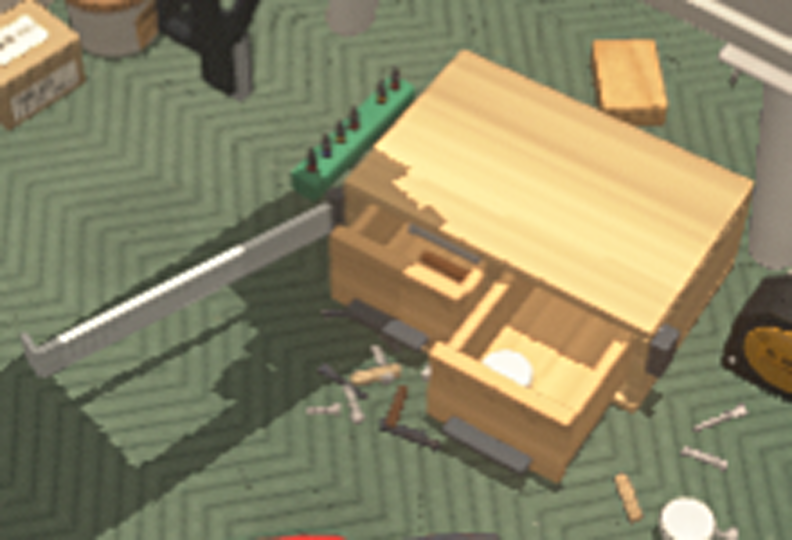

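View pics/si1.png

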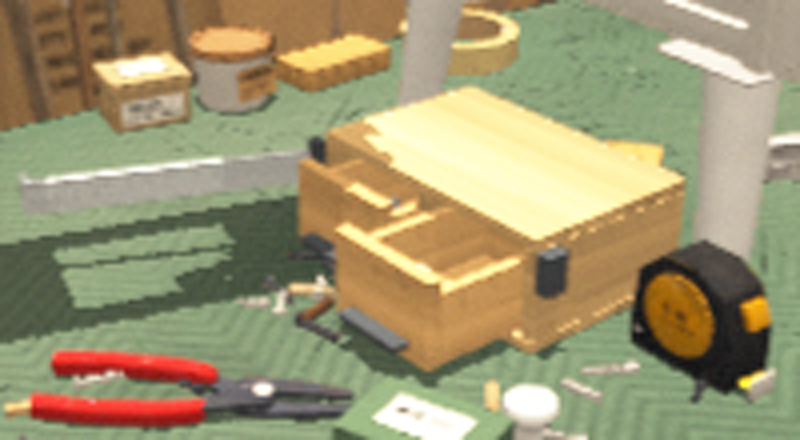

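The crops show the case-top corners, the front top edges of both drawers, the bar's top edge and its tab end, and the front lower edge of the cabinet. I'll cast rays for all of these.

```bash
cat > h.py <<'E'
import numpy as np,pickle,cv2
def ray(s,p):
    K=s["camera_matrix"];D=np.array([s["k1"],0,0,0,0.])
    u=cv2.undistortPoints(np.array([[p]],float),K,D)[0,0]
    return -s["R"].T@s["t"], s["R"].T@np.array([u[0],u[1],1])
def onz(s,p,z):
    c,d=ray(s,p); return c+d*(z-c[2])/d[2]
def tri(s1,p1,s2,p2):
    c,d=ray(s1,p1);e,f=ray(s2,p2)
    k=np.linalg.lstsq(np.c_[d,-f],e-c,rcond=None)[0]
    a,b=c+d*k[0],e+f*k[1]; return (a+b)/2,np.linalg.norm(a-b)
S=lambda n:pickle.load(open(n+".pkl","rb"))
E
python3 - <<'E'
from h import *
np.set_printoptions(precision=4,suppress=True)
sc,si=S("scene"),S("side")
A=lambda x,y:(x/3.6+140-.4,y/3.6+110-.4); B=lambda x,y:(x/4+170-.4,y/4+140-.4)
P={}
for n,p,q,z in [("BL",(465,52),(468,88),.075),("BR",(752,185),(685,180),.075),("FR",(650,332),(545,240),.075),("FL",(345,182),(330,130),.075),
 ("dL_l",(333,230),(300,160),.066),("dR_l",(432,348),(338,228),.066),("dR_r",(567,423),(440,288),.066),("hinge",(333,205),(305,152),.064),("end",(40,350),(22,180),.064)]:
    P[n]=onz(sc,A(*p),z); print(n,P[n],onz(si,B(*q),z),tri(sc,A(*p),si,B(*q)))
print("cabL",tri(sc,(255,68),si,(264,117)),"cabR",tri(sc,(340,126),si,(335,151)))
print("knob top",onz(sc,(330,257),.028),"sb",onz(sc,(314,281),.046),"pl",onz(sc,(253,266),.01),"bits",onz(sc,A(300,170),.02),"tape",onz(sc,(362,200),.05))
for a,b in [("FL","BL"),("FR","BR"),("FL","FR"),("BL","BR"),("dR_l","dR_r"),("hinge","end")]:
    v=P[b]-P[a]; print(a,b,np.linalg.norm(v),np.degrees(np.arctan2(v[1],v[0])))
E
```

```text
BL [0.7292 0.0275 0.075 ] [0.7294 0.0268 0.075 ] (array([0.7299, 0.0278, 0.0744]), np.float64(0.0004382680667583122))
BR [ 0.7423 -0.1576  0.075 ] [ 0.7451 -0.1601  0.075 ] (array([ 0.7461, -0.1574,  0.0729]), np.float64(0.0032172780384290708))
FR [ 0.622  -0.1666  0.075 ] [ 0.6272 -0.1717  0.075 ] (array([ 0.6286, -0.1662,  0.0706]), np.float64(0.0062144161269003665))
FL [0.6067 0.0199 0.075 ] [0.6123 0.0194 0.075 ] (array([0.6101, 0.0201, 0.0741]), np.float64(0.0049527738213425284))
dL_l [0.5818 0.0086 0.066 ] [0.5825 0.008  0.066 ] (array([0.5826, 0.0088, 0.0654]), np.float64(0.0007903951414468441))
dR_l [ 0.5511 -0.0806  0.066 ] [ 0.5514 -0.0824  0.066 ] (array([ 0.5525, -0.08  ,  0.0644]), np.float64(0.0008963675550862855))
dR_r [ 0.555  -0.1612  0.066 ] [ 0.5581 -0.1693  0.066 ] (array([ 0.5625, -0.1597,  0.0586]), np.float64(0.005528110608061338))
hinge [0.5971 0.0208 0.064 ] [0.5938 0.0202 0.064 ] (array([0.5957, 0.021 , 0.0639]), np.float64(0.0026199026715438083))
end [0.428  0.0784 0.064 ] [0.4286 0.0822 0.064 ] (array([0.4268, 0.0768, 0.0666]), np.float64(0.00013252891328698925))
cabL (array([0.6985, 0.0628, 0.2059]), np.float64(0.03932949169521445)) cabR (array([ 0.7511, -0.1225,  0.145 ]), np.float64(0.004717677667653435))
knob top [ 0.5606 -0.2334  0.028 ] sb [ 0.4929 -0.2398  0.046 ] pl [ 0.4694 -0.1281  0.01  ] bits [0.6359 0.0775 0.02  ] tape [ 0.6931 -0.221   0.05  ]
FL BL 0.12271653808680229 3.5667394206142102
FR BR 0.12066918520315993 4.293391872626739
FL FR 0.18712678868492288 -85.31016645940097
BL BR 0.18556748762270056 -85.93593210094099
dR_l dR_r 0.08073348402878093 -87.21241711090943
hinge end 0.17859732606804052 161.17699295309808
```

Measurements agree with the given sizes:

| Item | Value |
|---|---|
| Case yaw | about 4.2° |
| Case origin | about (0.675, -0.069) |
| Right drawer | out about 63 mm |
| Left drawer | out about 25 mm |
| Bar | about 1.97 rad, end at (0.428, 0.078) |

I'll start with the right drawer, with fingers shut and the hand tilted back 20° away from the cabinet.

```bash
python3 -m inch '[-30,-50,-30,0,-10,0,0, -50,-90,-60,0,-20,0,0, -50,-122,-90,0,-20,0,0, -50,-122,-120,0,-20,0,0, -50,-122,-130,0,-20,0,0]' 20; python3 -m inch '[0,0,-20,0,0,0,0, 0,0,-40,0,0,0,0, 0,0,-54,0,0,0,0, 0,0,-54,0,0,0,0]'
```

```text
clock: 0.72
eef_pos: [0.4985, -0.1217, 0.0994]
ee_rot: [0.121, 0.697, 0.696, 0.122]
wrist_force: [-0.3, 0.4, -0.3]
opening: 0.003
gripper_force: 0.0
clock: 1.23
eef_pos: [0.5, -0.1211, 0.0468]
ee_rot: [0.122, 0.696, 0.697, 0.123]
wrist_force: [0.3, 0.1, -0.0]
opening: -0.001
gripper_force: 0.0
```

```bash
python3 -m inch '[12,0,0,0,0,0,0, 22,0,0,0,0,0,0, 30,0,0,0,0,0,0, 35,0,0,0,0,0,0, 39,0,0,0,0,0,0]'; python3 -m inch '[4,0,0,0,0,0,0, 8,0,0,0,0,0,0, 13,0,0,0,0,0,0, 18,1,0,0,0,0,0, 24,1,0,0,0,0,0]';  python3 -m inch '[6,0,0,0,0,0,0, 12,1,0,0,0,0,0, 18,1,0,0,0,0,0, 24,1,0,0,0,0,0, 28,2,0,0,0,0,0]'
```

```text
clock: 1.85
eef_pos: [0.5393, -0.1219, 0.0473]
ee_rot: [0.123, 0.696, 0.696, 0.123]
wrist_force: [-0.4, -0.3, -0.6]
opening: 0.004
gripper_force: 0.0
clock: 2.48
eef_pos: [0.563, -0.1207, 0.0471]
ee_rot: [0.122, 0.696, 0.696, 0.123]
wrist_force: [-1.2, 1.0, -0.0]
opening: 0.001
gripper_force: 0.8
clock: 3.1
eef_pos: [0.5916, -0.1192, 0.0474]
ee_rot: [0.123, 0.696, 0.696, 0.123]
wrist_force: [-1.4, -1.2, -1.2]
opening: -0.001
gripper_force: 0.8
```

Contact is gentle. I'll continue slowly to the stop, expected at TCP x of about 0.605.

```bash
python3 -m inch '[3,0,0,0,0,0,0, 6,0,0,0,0,0,0, 8,0,0,0,0,0,0, 10,0,0,0,0,0,0, 12,0,0,0,0,0,0]'; python3 -m inch '[1,0,0,0,0,0,0, 2,0,0,0,0,0,0, 2,0,0,0,0,0,0]';  python3 -m inch '[1,0,0,0,0,0,0, 2,0,0,0,0,0,0, 2,0,0,0,0,0,0]'
```

```text
clock: 3.72
eef_pos: [0.603, -0.1189, 0.0473]
ee_rot: [0.123, 0.696, 0.696, 0.123]
wrist_force: [-2.2, 1.3, 0.4]
opening: 0.001
gripper_force: 0.8
clock: 4.1
eef_pos: [0.6052, -0.1191, 0.0474]
ee_rot: [0.123, 0.696, 0.696, 0.123]
wrist_force: [-1.5, 0.4, 0.2]
opening: -0.0
gripper_force: 0.5
clock: 4.47
eef_pos: [0.6071, -0.119, 0.0474]
ee_rot: [0.123, 0.696, 0.696, 0.123]
wrist_force: [-1.4, 0.8, -0.8]
opening: -0.004
gripper_force: 0.5
```

```bash
for i in 1 2; do :; done; python3 -m inch '[1,0,0,0,0,0,0, 2,0,0,0,0,0,0, 2,0,0,0,0,0,0]';  python3 -m inch '[1,0,0,0,0,0,0, 2,0,0,0,0,0,0, 2,0,0,0,0,0,0]'
```

```text
clock: 4.85
eef_pos: [0.6091, -0.119, 0.0473]
ee_rot: [0.123, 0.696, 0.696, 0.123]
wrist_force: [-1.2, -0.1, -0.4]
opening: -0.001
gripper_force: 0.5
clock: 5.22
eef_pos: [0.611, -0.119, 0.0473]
ee_rot: [0.123, 0.696, 0.696, 0.123]
wrist_force: [-2.5, 0.7, 0.4]
opening: -0.0
gripper_force: 0.7
```

```bash
python3 -m inch '[1,0,0,0,0,0,0, 2,0,0,0,0,0,0, 2,0,0,0,0,0,0]';  python3 -m inch '[1,0,0,0,0,0,0, 2,0,0,0,0,0,0, 2,0,0,0,0,0,0]'
```

```text
clock: 5.6
eef_pos: [0.6114, -0.1188, 0.0471]
ee_rot: [0.122, 0.696, 0.697, 0.122]
wrist_force: [-9.6, -1.3, 6.8]
opening: -0.005
gripper_force: 5.3
clock: 5.98
eef_pos: [0.6117, -0.1187, 0.0466]
ee_rot: [0.12, 0.696, 0.697, 0.121]
wrist_force: [-19.3, -3.0, 11.7]
opening: -0.007
gripper_force: 9.5
```

The right drawer hit its stop (force rise at x=0.611). I'll back off, move over and start on the left drawer.

```bash
python3 -m inch '[-20,0,0,0,0,0,0, -55,0,0,0,0,0,0, -65,40,0,0,0,0,0, -65,86,0,0,0,0,0, -60,86,0,0,0,0,0]'; python3 -m inch '[5,0,0,0,0,0,0, 10,0,0,0,0,0,0, 14,0,0,0,0,0,0, 18,0,0,0,0,0,0, 22,0,0,0,0,0,0]'; python3 -m inch '[4,0,0,0,0,0,0, 8,0,0,0,0,0,0, 12,1,0,0,0,0,0, 16,1,0,0,0,0,0, 20,1,0,0,0,0,0]'
```

```text
clock: 6.6
eef_pos: [0.5546, -0.0305, 0.0475]
ee_rot: [0.123, 0.695, 0.698, 0.123]
wrist_force: [0.5, -0.7, 0.4]
opening: 0.0
gripper_force: 0.0
clock: 7.22
eef_pos: [0.577, -0.0333, 0.0471]
ee_rot: [0.123, 0.697, 0.696, 0.123]
wrist_force: [-1.5, -0.1, 1.2]
opening: 0.0
gripper_force: 0.8
clock: 7.85
eef_pos: [0.597, -0.0316, 0.0472]
ee_rot: [0.122, 0.696, 0.696, 0.123]
wrist_force: [-1.1, 0.9, 0.3]
opening: -0.003
gripper_force: 0.8
```

```bash
python3 -m inch '[2,0,0,0,0,0,0, 4,0,0,0,0,0,0, 5,0,0,0,0,0,0, 6,0,0,0,0,0,0]'; python3 -m inch '[1,0,0,0,0,0,0, 2,0,0,0,0,0,0, 2,0,0,0,0,0,0]'; python3 -m inch '[1,0,0,0,0,0,0, 2,0,0,0,0,0,0, 2,0,0,0,0,0,0]'
```

```text
clock: 8.35
eef_pos: [0.6029, -0.032, 0.0473]
ee_rot: [0.123, 0.696, 0.696, 0.123]
wrist_force: [-1.2, 1.1, -0.5]
opening: -0.004
gripper_force: 0.8
clock: 8.72
eef_pos: [0.6045, -0.0319, 0.0472]
ee_rot: [0.122, 0.696, 0.696, 0.123]
wrist_force: [-4.8, 0.4, 1.5]
opening: -0.004
gripper_force: 2.2
clock: 9.1
eef_pos: [0.6048, -0.0318, 0.0468]
ee_rot: [0.121, 0.696, 0.697, 0.122]
wrist_force: [-12.4, -2.1, 7.7]
opening: -0.0
gripper_force: 6.4
```

Both drawers are at their stops: 0.6048 and 0.6115 fit the 4.3° yaw. Next I'll plan the bar sweep and re-measure the bar and fronts after backing off.

```bash
python3 -m inch '[-15,0,0,0,0,0,0, -50,0,10,0,0,0,0, -80,0,50,0,0,0,0, -110,0,85,0,0,0,0, -110,0,85,0,0,0,0]'; python3 - <<'E'
from h import *
from bench import optics,ctrl
s=optics.snapshot("scene");cv2.imwrite("pics/sc2.png",cv2.resize(s["image"][110:260,140:360],(792,540),interpolation=cv2.INTER_CUBIC))
np.set_printoptions(precision=1,suppress=True)
t=np.radians(4.3);x=np.array([np.cos(t),np.sin(t)]);y=np.array([-x[1],x[0]]);H=np.array([600,21.])
e=ctrl.read_state()["eef_pos"]*1000;print(e)
def p(a,c,r=130):
    a=np.radians(a);return H+r*(-y*np.cos(a)-x*np.sin(a))+c*(y*np.sin(a)-x*np.cos(a))
print("pre",p(113,45))
for k,a in enumerate(np.r_[113:0:-4.5,0]): print(k,a,p(a,9+8.5*min(1,a/90)))
E
```

```text
clock: 9.72
eef_pos: [0.4976, -0.0326, 0.1355]
ee_rot: [0.126, 0.696, 0.696, 0.124]
wrist_force: [-0.4, -0.2, -0.4]
opening: -0.002
gripper_force: 0.0
[497.9 -32.6 134.2]
pre [491.3 105.3]
0 113.0 [482.5  79.3]
1 108.5 [478.3  69.9]
2 104.0 [474.8  60.2]
3 99.5 [472.1  50.2]
4 95.0 [470.2  40.1]
5 90.5 [469.1  29.8]
6 86.0 [468.9  19.2]
7 81.5 [469.5   8.5]
8 77.0 [471.   -2.1]
9 72.5 [473.4 -12.6]
10 68.0 [476.6 -22.8]
11 63.5 [480.7 -32.7]
12 59.0 [485.5 -42.2]
13 54.5 [491.1 -51.3]
14 50.0 [497.4 -60. ]
15 45.5 [504.4 -68.1]
16 41.0 [512.  -75.5]
17 36.5 [520.2 -82.4]
18 32.0 [528.9 -88.5]
19 27.5 [538.1 -93.9]
20 23.0 [547.7 -98.6]
21 18.5 [ 557.7 -102.4]
22 14.0 [ 567.9 -105.4]
23 9.5 [ 578.4 -107.6]
24 5.0 [ 588.9 -108.9]
25 0.5 [ 599.6 -109.3]
26 0.0 [ 600.8 -109.3]
```

View pics/sc2.png

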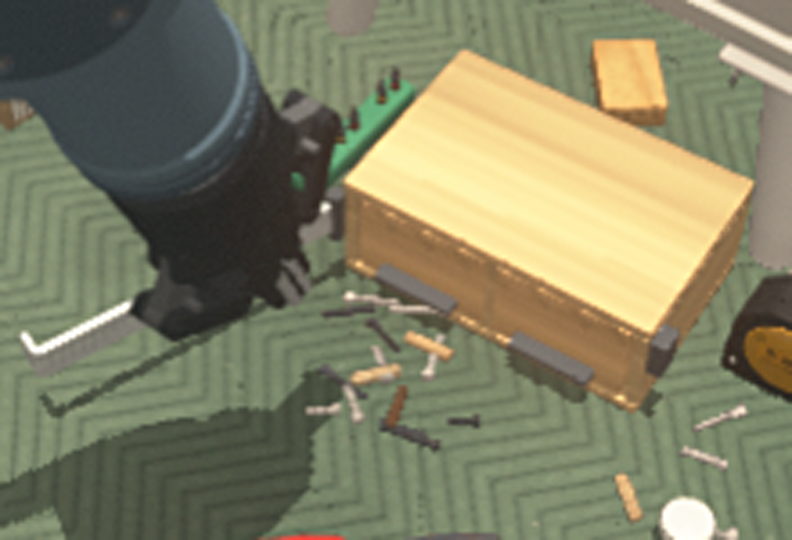

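Both drawers are flush and the bar hasn't moved, with its tab end at crop (35,345). I'll go over the bar to its outer side and then down.

```bash
python3 -m inch '[-5,50,0,0,0,0,0, -5,100,0,0,0,0,0, -5,142,0,0,0,0,0, -5,145,0,0,0,0,0, -5,145,-20,0,0,0,0]';  python3 -m inch '[0,0,-30,0,0,0,0, 0,0,-55,0,0,0,0, 0,0,-65,0,0,0,0, 0,0,-65,0,0,0,0]'
```

```text
clock: 10.4
eef_pos: [0.4937, 0.1138, 0.1126]
ee_rot: [0.124, 0.695, 0.697, 0.124]
wrist_force: [0.6, -0.6, -0.4]
opening: 0.001
gripper_force: 0.0
clock: 10.9
eef_pos: [0.4919, 0.1126, 0.0464]
ee_rot: [0.122, 0.697, 0.696, 0.122]
wrist_force: [-0.2, 0.1, -0.0]
opening: -0.001
gripper_force: 0.0
```

```bash
python3 -m inch '[-3,-11,0,0,0,0,0, -6,-20,0,0,0,0,0, -8,-27,0,0,0,0,0, -10,-34,0,0,0,0,0, -12,-39,0,0,0,0,0]';  python3 -m inch '[-3,-7,0,0,0,0,0, -5,-15,0,0,0,0,0, -8,-25,0,0,0,0,0, -10,-35,0,0,0,0,0, -11,-45,0,0,0,0,0]'
```

```text
clock: 11.52
eef_pos: [0.4804, 0.0736, 0.0478]
ee_rot: [0.123, 0.696, 0.696, 0.123]
wrist_force: [0.5, -0.3, -0.1]
opening: 0.003
gripper_force: 0.2
clock: 12.15
eef_pos: [0.4689, 0.0287, 0.0474]
ee_rot: [0.123, 0.696, 0.696, 0.123]
wrist_force: [0.3, 1.2, -0.0]
opening: -0.001
gripper_force: 0.3
```

```bash
python3 -m inch '[0,-10,0,0,0,0,0, 1,-21,0,0,0,0,0, 2,-32,0,0,0,0,0, 5,-42,0,0,0,0,0, 8,-52,0,0,0,0,0]';  python3 -m inch '[4,-10,0,0,0,0,0, 9,-19,0,0,0,0,0, 14,-28,0,0,0,0,0, 21,-37,0,0,0,0,0, 28,-45,0,0,0,0,0]'
```

```text
clock: 12.78
eef_pos: [0.477, -0.0233, 0.0473]
ee_rot: [0.123, 0.696, 0.696, 0.123]
wrist_force: [-0.2, 0.1, -0.0]
opening: -0.002
gripper_force: 0.3
clock: 13.4
eef_pos: [0.5055, -0.0686, 0.0473]
ee_rot: [0.123, 0.696, 0.696, 0.123]
wrist_force: [0.5, 0.3, 0.1]
opening: -0.004
gripper_force: 0.3
```

```bash
python3 - <<'E'
from bench import optics
import cv2
s=optics.snapshot("scene");cv2.imwrite("pics/sc3.png",cv2.resize(s["image"][110:260,140:360],(792,540),interpolation=cv2.INTER_CUBIC))
E
```

```text
(no output)
```

View pics/sc3.png

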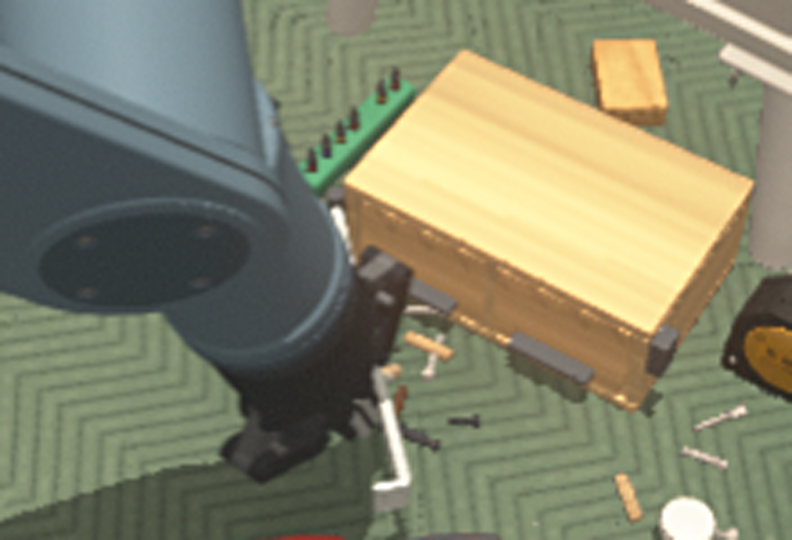

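The bar runs ahead of the fingers, with its tab end at crop (395,490), about half shut, and the drawers are still flush. I'll continue along the arc more slowly.

```bash
python3 -m inch '[7,-7,0,0,0,0,0, 15,-14,0,0,0,0,0, 23,-20,0,0,0,0,0, 32,-25,0,0,0,0,0, 41,-30,0,0,0,0,0]';  python3 -m inch '[6,-3,0,0,0,0,0, 12,-5,0,0,0,0,0, 18,-6,0,0,0,0,0, 24,-8,0,0,0,0,0, 30,-9,0,0,0,0,0]'; python3 -m inch '[3,0,0,0,0,0,0, 6,-1,0,0,0,0,0, 9,-1,0,0,0,0,0, 12,-1,0,0,0,0,0, 14,-1,0,0,0,0,0]'
```

```text
clock: 14.08
eef_pos: [0.5466, -0.0983, 0.0473]
ee_rot: [0.123, 0.696, 0.696, 0.123]
wrist_force: [-0.8, 0.1, -0.4]
opening: 0.001
gripper_force: 0.3
clock: 14.7
eef_pos: [0.5763, -0.107, 0.0473]
ee_rot: [0.123, 0.696, 0.696, 0.123]
wrist_force: [-0.4, 0.1, 0.3]
opening: 0.0
gripper_force: 0.2
clock: 15.32
eef_pos: [0.5902, -0.108, 0.0473]
ee_rot: [0.123, 0.696, 0.696, 0.123]
wrist_force: [-1.1, -0.5, 0.1]
opening: 0.001
gripper_force: 0.2
```

```bash
python3 -m inch '[2,0,0,0,0,0,0, 4,0,0,0,0,0,0, 6,0,0,0,0,0,0, 8,0,0,0,0,0,0, 9,0,0,0,0,0,0]'; python3 -m inch '[1,0,0,0,0,0,0, 2,0,0,0,0,0,0, 2,0,0,0,0,0,0]'; python3 -m inch '[1,0,0,0,0,0,0, 1,0,0,0,0,0,0]'
```

```text
clock: 15.95
eef_pos: [0.5991, -0.1079, 0.0473]
ee_rot: [0.123, 0.696, 0.696, 0.123]
wrist_force: [0.2, -0.1, 0.1]
opening: -0.0
gripper_force: 0.2
clock: 16.32
eef_pos: [0.6004, -0.1079, 0.0472]
ee_rot: [0.122, 0.696, 0.697, 0.123]
wrist_force: [-4.1, -1.5, 2.9]
opening: 0.001
gripper_force: 2.3
clock: 16.58
eef_pos: [0.6006, -0.1077, 0.0469]
ee_rot: [0.122, 0.696, 0.697, 0.122]
wrist_force: [-8.8, -1.1, 5.7]
opening: 0.001
gripper_force: 4.5
```

The stop came at 0.6005, as predicted. I'll withdraw and check.

```bash
python3 -m inch '[-10,0,0,0,0,0,0, -40,0,5,0,0,0,0, -70,20,50,0,0,0,0, -100,60,100,0,0,0,0, -110,110,130,0,0,0,0]'; python3 -m inch '[-20,60,20,0,0,0,0, -40,110,30,0,0,0,0, -40,110,30,0,0,0,0, -40,110,30,0,0,0,0]'; python3 - <<'E'
from bench import optics
import cv2
s=optics.snapshot("scene");cv2.imwrite("pics/sc4.png",cv2.resize(s["image"][90:315,130:400],(720,600),interpolation=cv2.INTER_CUBIC))
E
```

```text
clock: 17.2
eef_pos: [0.4922, -0.0015, 0.1769]
ee_rot: [0.124, 0.697, 0.695, 0.123]
wrist_force: [1.3, 0.5, 0.1]
opening: 0.001
gripper_force: 0.0
clock: 17.7
eef_pos: [0.4529, 0.1088, 0.2051]
ee_rot: [0.123, 0.696, 0.697, 0.123]
wrist_force: [-0.1, -0.5, -1.0]
opening: -0.002
gripper_force: 0.0
```

View pics/sc4.png

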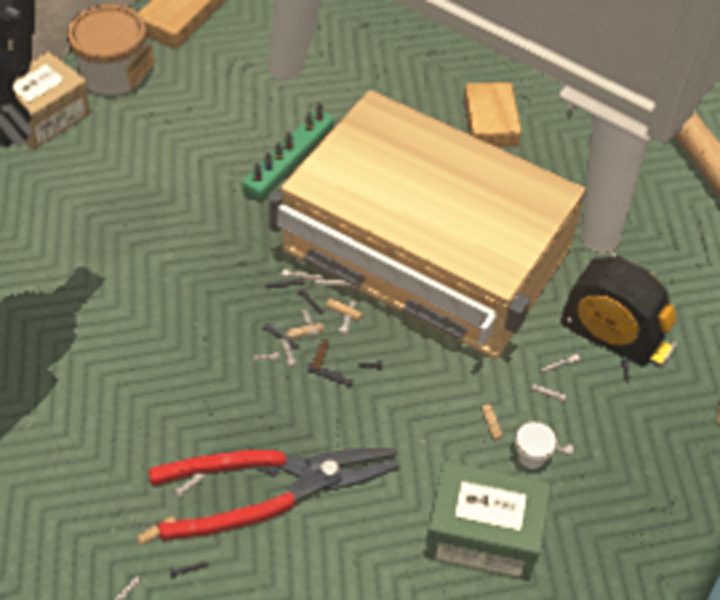

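The bar lies flat across both closed drawers, from (280,215) to (490,320), the surrounding items look undisturbed and the hand is clear.

```bash
python3 -c "
from bench import ctrl
print(ctrl.hand_in())"
```

```text
the job is handed in; nothing more can be done
None
```

Both drawers were pushed gently to their stops, then the bar was swung shut flat across the fronts; the last picture shows the tools and fittings undisturbed and the hand clear, and the job was handed in at about 18 s.

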